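# Fasten the loose stud on the test-pump case

## Robot

A 6-joint arm with a two-finger parallel gripper is mounted at the origin on the work surface. World frame = base frame: x ahead of the robot, y to its left, z up, the work surface at z = 0. Lengths are in mm, angles in degrees, forces in N, time in s.
With the tool pointing down it reaches from about 350 to 850 mm from the base axis. Payload 8.1 kg.
Tool frame: the origin (TCP) lies between the finger pads; the fingertips stand 22 mm ahead of it and the grasp point (between the pads) lies 3 mm ahead of it; z points along the fingers, y is the line along which they close (so a half turn about z gives the same grasp; the last joint's range is limited). The gripper opens to 85 mm and grips with 20 to 120 N. Pads are 22 mm wide; open, the fingers measure 114 mm over their backs; the gripper's body (76 mm by 85 mm) begins 54 mm behind the grasp point. The pads swing forward as they close: fully open they stand 13 mm farther back than shut.
Start: joints at [-70.783, 7.471, 85.268, -0, 87.261, -4.893], TCP at [245.114, -547.654, 253.292] pointing down, gripper open.
Joint ranges: [-169.43, 169.43], [-51.17, 129.36], [1.28, 143.12], [-76.62, 256.62], [0, 156.53], [-152.29, 152.29]. Speed limits (degrees/s): [136.94, 136.94, 159.86, 180, 180, 180].

## Interface

Orientations are given as [roll, pitch, yaw] about the fixed x, y, z axes, in that order (R = Rz(yaw) Ry(pitch) Rx(roll)).
In Python, from bench import r, vision gives the robot as it stands.
- The arm moves only by the tool step_arm, never from a script. Its argument "targets" is a list that holds one entry, the list of rows, each a list of 6 numbers: the shift along the world's x, y, z in mm, then the turn, a rotation vector about the world's x, y, z in rad. In form: [[[x, y, z, rx, ry, rz], ...]]. A call has 1 to 12 rows; each row is the pose to reach, as a shift and turn from the pose commanded when the call began; what a row does not reach only later rows make up. A row lasts 1/12 s, in which the tool goes at most 41.7 mm and 7.16 degrees, less where a joint would pass 70% of its speed; a pose out of reach is approached as far as the arm can. A call with a gripper value outside its range is refused whole. "fingers" is the gripper's target within -1 to 1 (shut at 1, half-way at 0, fully open at -1), set as the call begins (left out, the last holds). The fingers move at their own pace and stop on an object; "newtons" is the grip in N (left out, the last holds). Time passes only in rows, so rows that repeat a pose let the fingers close. It gives the time, the measured TCP pose, the force, the opening and the grip force at its end, in the units of the state.
- r.sense(): the state, without advancing time (a new reading comes with each control period).
- vision.snapshot(name): name is "scene" or "side" or "wrist"; returns a dict with "img" (420x560x3 uint8, blue, green, red), "mtx" (3x3 intrinsics, pixels), "D" ([k1, k2, p1, p2, k3] as OpenCV has them; the pictures are not rectified), "eye" and "attitude" of the camera in the world. Camera axes: x right, y up, looking along -z (the intrinsics and any distortion apply to the point x, -y, -z); pixel columns grow to the right and rows downward; lengths in mm; the calibration is good to about 2 mm. A picture is of the moment at which its call begins. There is no depth.
- r.hand_in(): hands the job in; it is judged then, once.
The state is a dict: "time": time; "joint_pos": joint angles; "qd": joint speeds; "joint_efforts": joint torques, N m; "tool_pos": TCP position; "tcp_rot": TCP orientation; "ft_force": force on the tool from outside, world axes, zero at the start; "wrist_torque": the same for the moment, N m; "finger_gap": finger opening in mm; "grip_force": force on a finger pad.
Only numpy, scipy, OpenCV 4.12 (cv2) and the standard library are available. Lean on these libraries where they do the work, as an engineer would, in place of code of your own. Each camera call takes 0.05 s, during which the arm holds its last target. There are 200 camera calls.

## Task

In the pipe-fittings store, the lid of the blue test-pump case is held by two orange slotted quarter-turn studs, and one of them has been left undone: it stands higher, with its slot crossways to the two black marks on its ring. Press that stud down, turn it a quarter turn clockwise (seen from above) until it drops into its catch, and let go of it. Leave the stud that is already fastened as it is.

Things in the scene. Friction and masses are not known exactly. Their poses are not given: they have to be found in the camera images.
- stud_head (a point): Top centre of the undone stud's orange head: a block 36 mm long (its x), 20 mm wide (its y, flat sides to grip), 28 mm tall, a 6 mm slot along x in its top; z up. A 31 mm disc, 2 mm deep, lies under it. It stands on a steel shank over a 60 mm ring on the flat grey lid (90 mm above the bench). Undone, its top is 46 mm above the lid; fastened 39 mm. The frame moves and turns with the head.
- stud_press (a joint): How far the undone stud is pressed down, m: 0 up, 0.015 bottom stop. A spring pushes it up: 3 N at 0, 7 N at 0.010, 9 N at 0.015. It turns only while pressed at least 0.010 (aim for 0.0125) and must be held down as it turns. Released at the end of its turn it rises to 0.007, held there by the catch.
- stud_turn (a joint): Turn of the undone stud, rad, clockwise from above positive: starts at 0 to 0.1, end stop 1.57. Pressed, it turns with 0.03 N m. Let go at 1.3 to 1.57 it drops into the catch and cannot turn back; its slot then lines up, within 15 degrees, with the two black marks on its ring.
- mate_turn (a joint): Turn of the other, fastened stud (same make), rad: about 1.45 at the start, slot in line with its ring's black marks. It must stay fastened. On the centre line of the 246 by 466 mm lid, 130 mm apart in any order, stand the two studs and a fixed round black breather cap 48 mm across, 38 mm tall. Loose dark pipe fittings up to 56 mm tall lie on the bench round the case.

How it is judged (in metres and radians):
On the way:
1. the undone stud is pressed down at least 9 mm before it is turned (value of joint stud_press above 0.009 m and value of joint stud_turn below 0.5 rad), for 0.05 s.
At the end, for the whole second after the job is handed in: The undone stud is turned by more than 1.2 rad (its quarter turn) and rests in its catch, 5 to 9 mm below its raised height, not moving; the other stud is still turned by more than 1.2 rad (value of joint each of stud_turn, mate_turn above 1.2 rad and value of joint stud_press between 0.005 and 0.009 m and velocity of joint stud_turn between -0.1 and 0.1 rad/s); the robot touches nothing.
It fails at once if the fastened stud is undone (value of joint mate_turn below 1.1 rad).
It also fails if it takes over 35 s, if anything falls off the work surface, if the arm or the gripper's body presses on something with over 40 N, if the wrist force passes 120 N, or if a joint passes its speed limit or range.

## Working session

There is one attempt and no reset: what is moved stays moved. The work goes in short steps, Python scripts to look and compute and a tool call to move; the robot and the scene stay as the last step left them, time stands still between calls to the robot, and variables do not carry over. Pictures are saved under pics/ and viewed, at most 10 in all, crops included, and the job is handed in when it is done.

Besides the shell and the picture viewer there is one more tool, called after "Call:" by a JSON object that holds its "fn" and its "kwargs", one argument or row to a line. step_arm: Moves the arm, as the interface text tells. Its arguments: {"type":"object","properties":{"targets":{"type":"array"},"fingers":{"type":"number"},"newtons":{"type":"number"}},"required":["targets"]}

```bash
mkdir -p pics; cat > h.py <<'E'
import numpy as np, cv2
from bench import r, vision
from scipy.spatial.transform import Rotation as Ro
def ray(s,px):
    p=cv2.undistortPoints(np.array([[px]],float),np.array(s["mtx"],float),np.array(s["D"],float))[0,0]
    A=np.array(s["attitude"],float)
    R=A if A.shape==(3,3) else Ro.from_euler('xyz',A,degrees=True).as_matrix()
    return np.array(s["eye"],float),R@np.array([p[0],-p[1],-1.])
def onz(s,px,z):
    e,d=ray(s,px); return e+d*(z-e[2])/d[2]
def blobs(img,lo,hi,amin=30):
    m=cv2.inRange(cv2.cvtColor(img,cv2.COLOR_BGR2HSV),np.array(lo),np.array(hi))
    c,_=cv2.findContours(m,cv2.RETR_EXTERNAL,cv2.CHAIN_APPROX_NONE)
    return [x for x in c if cv2.contourArea(x)>amin]
E
python3 - <<'E'
from h import *
st=r.sense();print({k:np.round(v,2) for k,v in st.items()})
im=[]
for n in("scene","side"):
    s=vision.snapshot(n);print(n,s["eye"],s["attitude"],s["D"]);im.append(s["img"])
    for c in blobs(s["img"],(5,130,90),(22,255,255)):
        q=cv2.minAreaRect(c);print(q,cv2.contourArea(c),onz(s,q[0],130).round(1))
cv2.imwrite("pics/a.png",cv2.resize(im[0],(800,600)));cv2.imwrite("pics/b.png",cv2.resize(im[1],(800,600)))
E
```

```text
{'time': np.float64(0.0), 'joint_pos': array([-70.78,   7.52,  85.33,   0.  ,  87.26,  -4.89]), 'qd': array([ 0.05, -0.04,  0.06, -0.06,  0.04,  0.04]), 'joint_efforts': array([ 0.000e+00, -5.694e+01, -5.006e+01,  0.000e+00,  1.000e-02,
       -0.000e+00]), 'tool_pos': array([ 244.95, -547.14,  252.21]), 'tcp_rot': array([-1.7989e+02, -1.0000e-02,  2.4110e+01]), 'ft_force': array([-0.2 ,  0.18,  0.2 ]), 'wrist_torque': array([ 0.05, -0.01, -0.04]), 'grip_force': np.float64(0.0), 'finger_gap': np.float64(85.74)}
scene [1001.87675234  -25.20952819  807.06268211] [35.0872197   0.20990586 78.69991919] [-0.13979679  0.          0.          0.          0.        ]
((279.5, 209.49996948242188), (418.99993896484375, 558.9998779296875), 90.0) 200765.5 [539.8  58.8 130. ]
side [400.50939249 619.42088571 567.24069589] [  54.45688304   -1.25118958 -161.99654604] [-0.0263828  0.         0.         0.         0.       ]
((279.5, 262.0), (314.0, 559.0), 90.0) 136755.5 [543.9 151.  130. ]
((279.5, 90.0), (6.0, 15.0), 90.0) 75.0 [ 756.4 -499.5  130. ]
((305.0, 86.0), (6.0, 14.0), 90.0) 65.0 [ 700.8 -553.9  130. ]
((243.0, 85.0), (6.0, 14.0), 90.0) 66.0 [ 860.9 -499.4  130. ]
((268.0, 81.5), (5.0, 14.0), 90.0) 60.5 [ 806.6 -550.3  130. ]
```

View pics/a.png

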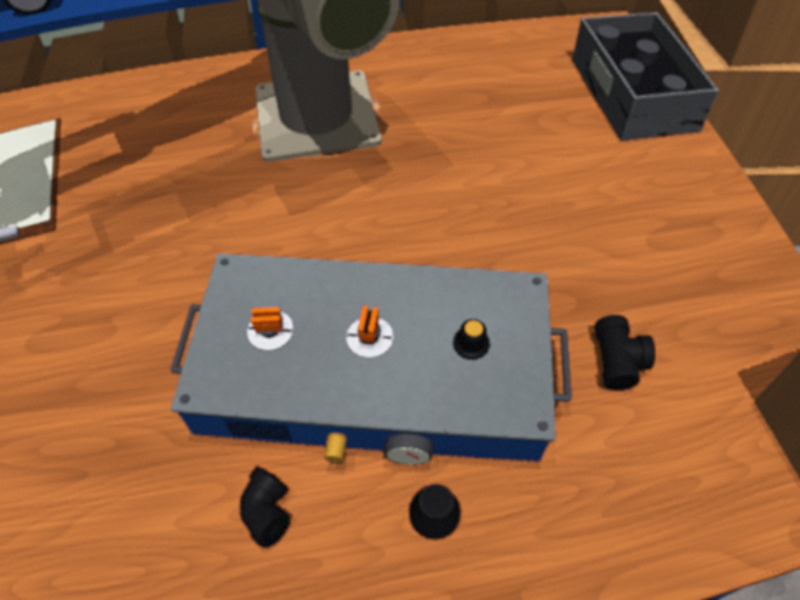

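View pics/b.png

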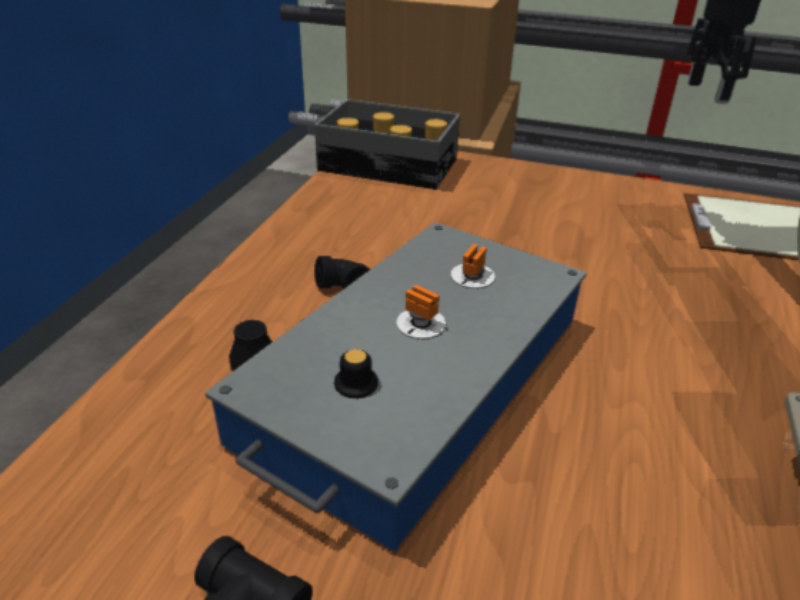

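The middle stud (scene view about (369,325), side view about (422,303)) has its slot crossways to its ring marks, so it is the undone one. The stud at scene (266,320) is the fastened one, and the cap is at scene (472,338).

```bash
python3 - <<'E'
from h import *
S={}
for n,box in(("scene",(150,195,300,260)),("side",(270,150,360,240))):
    s=vision.snapshot(n);x0,y0,x1,y1=box;im=s["img"][y0:y1,x0:x1]
    cs=blobs(im,(3,215,60),(14,255,255),15);S[n]=(s,[])
    for c in cs:
        c=c+np.array([x0,y0]);q=cv2.minAreaRect(c);S[n][1].append(q[0]);print(n,np.round(q[0],1),np.round(q[1],1),cv2.boundingRect(c),onz(s,q[0],122).round(1))
    cv2.imwrite(f"pics/{n}2.png",s["img"][y0:y1,x0:x1].repeat(4,0).repeat(4,1))
a=cv2.imread("pics/scene2.png");b=cv2.imread("pics/side2.png")
w=np.zeros((max(a.shape[0],b.shape[0]),800,3),np.uint8)
b=cv2.resize(b,None,fx=.5,fy=.5)
w[:a.shape[0],:600]=a;w[:b.shape[0],610:610+b.shape[1]]=b
cv2.imwrite("pics/c.png",w)
E
```

```text
scene [186. 223.] [14. 18.] (177, 216, 19, 15) [ 530.  -110.4  122. ]
scene [257.4 226.8] [10.3 22.9] (252, 215, 12, 24) [563.2  14.2 122. ]
side [294.8 211.4] [22.3 15.8] (285, 201, 21, 22) [561.8  12.1 122. ]
side [333.1 184.4] [ 9.  19.3] (325, 175, 14, 17) [519.3 -94.7 122. ]
```

View pics/c.png

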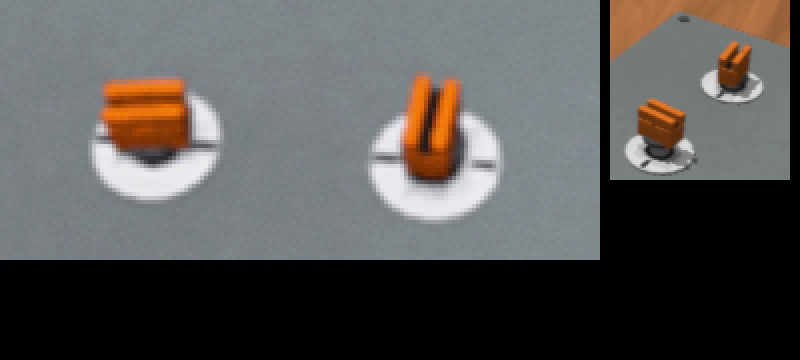

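The crop shows the undone stud right of the middle, with its slot running from about (430,145) to (438,82) in the enlarged picture, crossways to the left/right marks. The left stud is in line with its marks.

```bash
python3 - <<'E'
from h import *
s=vision.snapshot("scene")
f=lambda x,y,z:onz(s,(150+x/4,195+y/4),z)
a,b=f(430,145,136),f(441,80,136);print(a,b,np.degrees(np.arctan2(*(a-b)[1::-1])))
# ring centres and marks at lid z 91
g,h=f(437,163,91),f(156,145,91);print("rings",g,h,np.degrees(np.arctan2(*(g-h)[1::-1])))
g,h=f(372,157,91),f(494,164,91);print("marks",np.degrees(np.arctan2(*(h-g)[1::-1])))
E
```

```text
[581.21102413  12.08645011 136.        ] [548.76755399  22.45832096 136.        ] -17.7285869932952
rings [563.21207653  16.12090618  91.        ] [ 528.08091563 -110.14284391   91.        ] 74.45150145418951
marks 74.79662099272632
```

Call:
{"fn": "step_arm", "kwargs": {
  "targets": [
    [[26, 46, 0, 0, 0, 0.12], [53, 93, 0, 0, 0, 0.24], [79, 140, 0, 0, 0, 0.36], [106, 186, 0, 0, 0, 0.48], [132, 233, 0, 0, 0, 0.6], [158, 280, 0, 0, 0, 0.72], [185, 326, 0, 0, 0, 0.84], [211, 373, 0, 0, 0, 0.96], [238, 420, 0, 0, 0, 1.08], [264, 466, 0, 0, 0, 1.2], [290, 513, 0, 0, 0, 1.32], [317, 560, 0, 0, 0, 1.44]]
  ]
}}

```text
time: 1.25
tool_pos: [492.0, -110.5, 253.5]
tcp_rot: [180.0, 0.0, 107.0]
ft_force: [0.6, -1.2, 0.6]
finger_gap: 85.2
grip_force: 0.0
```

Call:
{"fn": "step_arm", "kwargs": {
  "targets": [
    [[0, 0, 0, 0, 0, 0.12], [0, 0, 0, 0, 0, 0.24], [0, 0, 0, 0, 0, 0.36], [0, 0, 0, 0, 0, 0.48], [0, 0, 0, 0, 0, 0.6], [0, 0, 0, 0, 0, 0.72], [0, 0, 0, 0, 0, 0.84], [0, 0, 0, 0, 0, 0.96], [0, 0, 0, 0, 0, 0.986], [0, 0, 0, 0, 0, 0.986], [0, 0, 0, 0, 0, 0.986]]
  ]
}}

```text
time: 2.17
tool_pos: [491.4, -112.5, 253.2]
tcp_rot: [180.0, -0.0, 163.0]
ft_force: [1.1, 0.6, -0.1]
finger_gap: 85.5
grip_force: 0.0
```

```bash
python3 - <<'E'
from h import *
st=r.sense();print({k:np.round(st[k],2) for k in("time","joint_pos","tool_pos","tcp_rot","ft_force")})
s=vision.snapshot("wrist");print(s["eye"],s["attitude"])
cv2.imwrite("pics/w1.png",s["img"])
for c in blobs(s["img"],(3,200,60),(14,255,255),50):
    q=cv2.minAreaRect(c);print(q,onz(s,q[0],136).round(1))
E
```

```text
{'time': np.float64(2.17), 'joint_pos': array([-18.73,  -7.52, 100.26,   0.  ,  87.27, -91.75]), 'tool_pos': array([ 491.35, -112.5 ,  253.21]), 'tcp_rot': array([ 1.8000e+02, -1.0000e-02,  1.6302e+02]), 'ft_force': array([ 1.07,  0.58, -0.06])}
[417.3005097  -90.38853309 374.03310313] [-1.74928975e+01  3.52920691e-02  7.30252870e+01]
((296.67999267578125, 255.25997924804688), (10.323759078979492, 40.587928771972656), 81.8698959350586) [ 527.1 -111.6  136. ]
((294.585205078125, 238.88865661621094), (19.09765625, 40.442100524902344), 82.40535736083984) [ 513.  -109.2  136. ]
((448.6475524902344, 245.10987854003906), (38.852298736572266, 47.9776611328125), 20.72555923461914) [553.7   6.3 136. ]
```

View pics/w1.png

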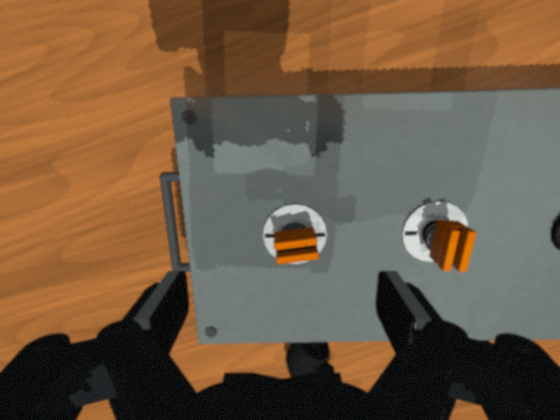

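The wrist view shows the fastened stud at (296,245) and the undone one at (453,247), its slot near-vertical in the image. The cap is at the right edge.

Call:
{"fn": "step_arm", "kwargs": {
  "targets": [
    [[15, 25, 0, 0, 0, 0], [30, 50, 0, 0, 0, 0], [45, 76, 0, 0, 0, 0], [60, 101, 0, 0, 0, 0], [71, 126, 0, 0, 0, 0], [71, 126, -10, 0, 0, 0], [71, 126, -20, 0, 0, 0], [71, 126, -20, 0, 0, 0], [71, 126, -20, 0, 0, 0]]
  ]
}}

```text
time: 2.97
tool_pos: [561.3, 12.6, 231.9]
tcp_rot: [-179.9, -0.2, 163.0]
ft_force: [0.2, 0.4, 0.8]
finger_gap: 85.5
grip_force: 0.0
```

```bash
python3 - <<'E'
from h import *
st=r.sense();print({k:np.round(st[k],2) for k in("time","joint_pos","tool_pos","tcp_rot","ft_force")})
s=vision.snapshot("wrist");print(s["eye"],s["attitude"])
im=s["img"].copy()
for c in blobs(im,(3,200,60),(14,255,255),50):
    q=cv2.minAreaRect(c);print(np.round(q[0]),np.round(q[1]),onz(s,q[0],136).round(1))
cv2.imwrite("pics/w2.png",im[150:350,180:380].repeat(3,0).repeat(3,1))
E
```

```text
{'time': np.float64(2.97), 'joint_pos': array([-3.930e+00,  2.280e+00,  9.300e+01, -2.000e-02,  8.488e+01,
       -7.696e+01]), 'tool_pos': array([561.3 ,  12.63, 231.86]), 'tcp_rot': array([-1.7994e+02, -1.5000e-01,  1.6304e+02]), 'ft_force': array([0.22, 0.43, 0.75])}
[487.55190269  34.77738079 352.85381501] [-17.34677671   0.09192567  73.04316598]
[114. 220.] [31. 61.] [ 523.  -100.1  136. ]
[283. 220.] [26. 54.] [557.8  13.7 136. ]
```

View pics/w2.png

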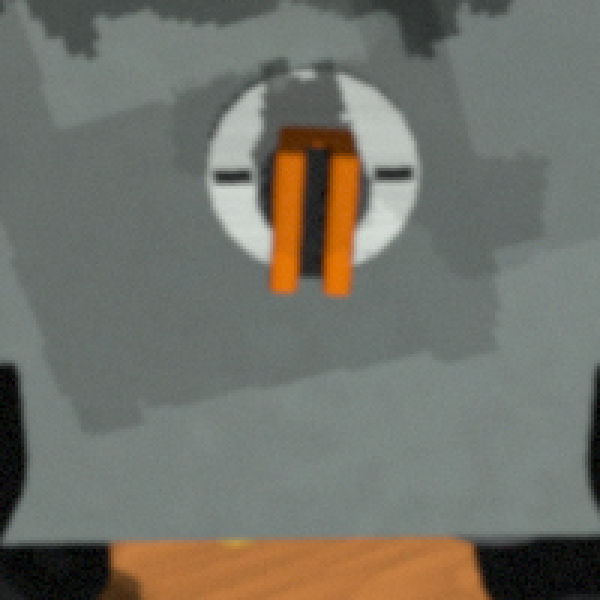

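The top face's corners sit at crop (274,152), (360,153), (353,296) and (270,295), the slot runs from (318,150) to (311,275), and the ring marks are at (232,176) and (394,174).

```bash
python3 - <<'E'
from h import *
s=vision.snapshot("wrist")
f=lambda x,y,z:onz(s,(180+x/3-.33,150+y/3-.33),z)
P=np.array([f(*p,136) for p in((274,152),(360,153),(353,296),(270,295))]);print(P.mean(0))
x=(P[2]+P[3]-P[0]-P[1])/2;y=(P[1]+P[2]-P[0]-P[3])/2
print("x",np.linalg.norm(x),np.degrees(np.arctan2(x[1],x[0])),"y",np.linalg.norm(y),np.degrees(np.arctan2(y[1],y[0])))
a,b=f(232,176,91),f(394,174,91);print("ring",(a+b)/2,np.degrees(np.arctan2(*(b-a)[1::-1])))
E
```

```text
[562.55167274  13.4514461  136.        ]
x 36.17222753908353 -18.91677836511911 y 20.140192690090668 72.33088424311721
ring [563.33646097  13.14524135  91.        ] 73.78456527628828
```

Call:
{"fn": "step_arm", "kwargs": {
  "targets": [
    [[1, 0.5, -15, 0, 0, -0.022], [1, 0.5, -35, 0, 0, -0.022], [1, 0.5, -55, 0, 0, -0.022], [1, 0.5, -70, 0, 0, -0.022], [1, 0.5, -82, 0, 0, -0.022], [1, 0.5, -92, 0, 0, -0.022], [1, 0.5, -98, 0, 0, -0.022], [1, 0.5, -98, 0, 0, -0.022], [1, 0.5, -98, 0, 0, -0.022], [1, 0.5, -98, 0, 0, -0.022]]
  ]
}}

```text
time: 3.9
tool_pos: [564.1, 13.9, 136.4]
tcp_rot: [180.0, 0.1, 161.8]
ft_force: [0.5, 1.1, 0.4]
finger_gap: 85.4
grip_force: 0.0
```

```bash
python3 - <<'E'
from h import *
st=r.sense();print({k:np.round(st[k],2) for k in("time","joint_pos","tool_pos","tcp_rot","ft_force")})
E
```

```text
{'time': np.float64(3.9), 'joint_pos': array([ -3.8 ,   6.82,  98.47,  -0.  ,  74.61, -75.64]), 'tool_pos': array([564.14,  13.87, 136.42]), 'tcp_rot': array([1.7998e+02, 9.0000e-02, 1.6184e+02]), 'ft_force': array([0.53, 1.09, 0.35])}
```

Call:
{"fn": "step_arm", "kwargs": {
  "targets": [
    [[-1, -0.5, -2, 0, 0, 0], [-1, -0.5, -2, 0, 0, 0], [-1, -0.5, -2, 0, 0, 0], [-1, -0.5, -2, 0, 0, 0], [-1, -0.5, -2, 0, 0, 0], [-1, -0.5, -2, 0, 0, 0], [-1, -0.5, -2, 0, 0, 0], [-1, -0.5, -2, 0, 0, 0], [-1, -0.5, -2, 0, 0, 0], [-1, -0.5, -2, 0, 0, 0], [-1, -0.5, -2, 0, 0, 0], [-1, -0.5, -2, 0, 0, 0]]
  ],
  "fingers": 1,
  "newtons": 50
}}

```text
time: 4.9
tool_pos: [562.5, 13.7, 133.3]
tcp_rot: [180.0, -0.0, 161.9]
ft_force: [-0.5, 3.0, 2.9]
finger_gap: 19.2
grip_force: 52.2
```

Call:
{"fn": "step_arm", "kwargs": {
  "targets": [
    [[0, 0, -3, 0, 0, 0], [0, 0, -6, 0, 0, 0], [0, 0, -9, 0, 0, 0], [0, 0, -11, 0, 0, 0], [0, 0, -12.5, 0, 0, 0], [0, 0, -12.5, 0, 0, 0], [0, 0, -12.5, 0, 0, 0], [0, 0, -12.5, 0, 0, 0]]
  ]
}}

```text
time: 5.57
tool_pos: [562.5, 13.7, 121.0]
tcp_rot: [180.0, 0.0, 161.9]
ft_force: [-1.7, 4.8, 7.3]
finger_gap: 19.2
grip_force: 52.9
```

Call:
{"fn": "step_arm", "kwargs": {
  "targets": [
    [[0, 0, -0.5, 0, 0, 0], [0, 0, -0.5, 0, 0, -0.05], [0, 0, -0.5, 0, 0, -0.1], [0, 0, -0.5, 0, 0, -0.15], [0, 0, -0.5, 0, 0, -0.2], [0, 0, -0.5, 0, 0, -0.2]]
  ]
}}

```text
time: 6.07
tool_pos: [562.5, 13.6, 120.5]
tcp_rot: [180.0, 0.0, 150.2]
ft_force: [-2.5, 3.6, 6.7]
finger_gap: 19.2
grip_force: 52.9
```

```bash
python3 - <<'E'
from h import *
st=r.sense();print({k:np.round(st[k],2) for k in("time","joint_pos","tool_pos","tcp_rot","ft_force","wrist_torque")})
s=vision.snapshot("scene");cv2.imwrite("pics/d.png",s["img"][150:300,170:370].repeat(4,0).repeat(4,1))
E
```

```text
{'time': np.float64(6.07), 'joint_pos': array([-3.840e+00,  7.630e+00,  9.936e+01,  2.000e-02,  7.300e+01,
       -6.405e+01]), 'tool_pos': array([562.53,  13.63, 120.54]), 'tcp_rot': array([1.7998e+02, 1.0000e-02, 1.5021e+02]), 'ft_force': array([-2.5 ,  3.56,  6.68]), 'wrist_torque': array([ 0.74,  0.49, -0.01])}
```

View pics/d.png

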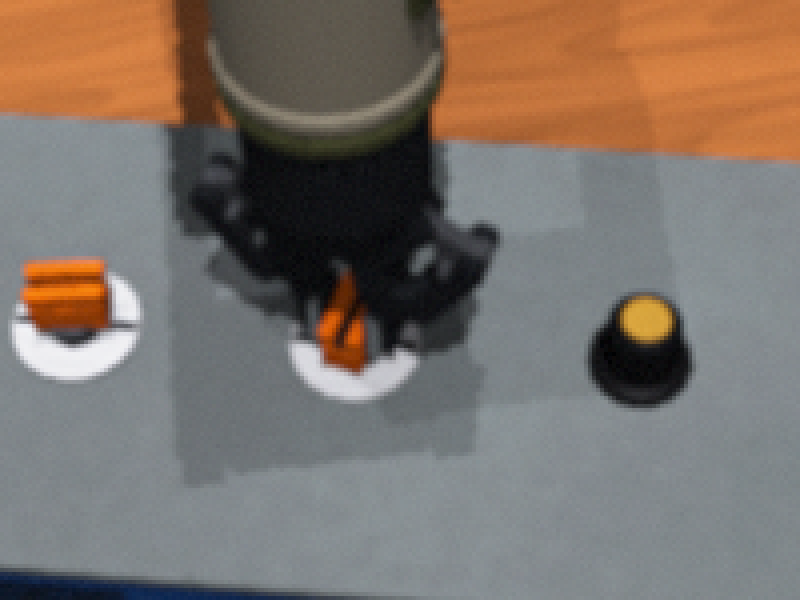

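The head (345,330) is pressed low and turning with the fingers, with almost no torque. I'll continue the turn.

Call:
{"fn": "step_arm", "kwargs": {
  "targets": [
    [[0, 0, 0, 0, 0, -0.11], [0, 0, 0, 0, 0, -0.22], [0, 0, 0, 0, 0, -0.33], [0, 0, 0, 0, 0, -0.44], [0, 0, 0, 0, 0, -0.55], [0, 0, 0, 0, 0, -0.66], [0, 0, 0, 0, 0, -0.77], [0, 0, 0, 0, 0, -0.88], [0, 0, 0, 0, 0, -0.99], [0, 0, 0, 0, 0, -1.1], [0, 0, 0, 0, 0, -1.19], [0, 0, 0, 0, 0, -1.27]]
  ]
}}

```text
time: 7.12
tool_pos: [562.2, 13.6, 120.4]
tcp_rot: [-180.0, -0.0, 77.4]
ft_force: [-3.2, 4.2, 7.4]
finger_gap: 19.3
grip_force: 52.8
```

Call:
{"fn": "step_arm", "kwargs": {
  "targets": [
    [[0, 0, 0, 0, 0, 0], [0, 0, 0, 0, 0, 0], [0, 0, 0, 0, 0, 0]]
  ]
}}

```text
time: 7.37
tool_pos: [562.2, 13.6, 120.4]
tcp_rot: [-180.0, -0.0, 77.6]
ft_force: [-3.0, 4.0, 8.0]
finger_gap: 18.8
grip_force: 52.9
```

```bash
python3 - <<'E'
from h import *
st=r.sense();print({k:np.round(st[k],2) for k in("time","joint_pos","tool_pos","tcp_rot","ft_force","wrist_torque")})
E
```

```text
{'time': np.float64(7.37), 'joint_pos': array([-3.840e+00,  7.630e+00,  9.937e+01,  1.000e-02,  7.303e+01,
        8.530e+00]), 'tool_pos': array([562.19,  13.61, 120.35]), 'tcp_rot': array([-1.7997e+02, -1.0000e-02,  7.7620e+01]), 'ft_force': array([-3.01,  4.  ,  7.98]), 'wrist_torque': array([0.72, 0.79, 0.  ])}
```

Call:
{"fn": "step_arm", "kwargs": {
  "targets": [
    [[0, 0, 0, 0, 0, 0], [0, 0, 2, 0, 0, 0], [0, 0, 4, 0, 0, 0], [0, 0, 5, 0, 0, 0], [0, 0, 5, 0, 0, 0], [0, 0, 5, 0, 0, 0]]
  ]
}}

```text
time: 7.87
tool_pos: [562.2, 13.6, 125.2]
tcp_rot: [-180.0, -0.0, 77.6]
ft_force: [-2.4, 3.9, 5.3]
finger_gap: 19.2
grip_force: 52.5
```

Call:
{"fn": "step_arm", "kwargs": {
  "targets": [
    [[0, 0, 0, 0, 0, 0], [0, 0, 0, 0, 0, 0], [0, 0, 0, 0, 0, 0], [0, 0, 0, 0, 0, 0], [0, 0, 0, 0, 0, 0], [0, 0, 0, 0, 0, 0], [0, 0, 0, 0, 0, 0], [0, 0, 0, 0, 0, 0], [0, 0, 0, 0, 0, 0], [0, 0, 0, 0, 0, 0]]
  ],
  "fingers": -1
}}

```text
time: 8.7
tool_pos: [562.4, 13.5, 125.3]
tcp_rot: [180.0, 0.0, 77.6]
ft_force: [-0.8, -0.3, -0.9]
finger_gap: 85.4
grip_force: 0.0
```

Call:
{"fn": "step_arm", "kwargs": {
  "targets": [
    [[0, 0, 15, 0, 0, 0], [0, 0, 35, 0, 0, 0], [0, 0, 55, 0, 0, 0], [0, 0, 75, 0, 0, 0], [0, 0, 95, 0, 0, 0], [0, 0, 110, 0, 0, 0], [0, 0, 110, 0, 0, 0], [0, 0, 110, 0, 0, 0]]
  ]
}}

```text
time: 9.37
tool_pos: [563.1, 13.4, 236.2]
tcp_rot: [179.9, -0.0, 77.6]
ft_force: [-0.5, 0.2, -0.9]
finger_gap: 85.4
grip_force: 0.0
```

```bash
python3 - <<'E'
from h import *
st=r.sense();print({k:np.round(st[k],2) for k in("time","tool_pos","ft_force","qd")})
a=vision.snapshot("scene")["img"][150:300,140:300];b=vision.snapshot("side")["img"][130:250,260:360]
w=np.zeros((600,800,3),np.uint8);w[:450,:480]=a.repeat(3,0).repeat(3,1);w[:360,490:790]=b.repeat(3,0).repeat(3,1)
cv2.imwrite("pics/e.png",w)
E
```

```text
{'time': np.float64(9.37), 'tool_pos': array([563.08,  13.44, 236.25]), 'ft_force': array([-0.46,  0.24, -0.86]), 'qd': array([-0.03,  1.26,  2.31,  0.02, -0.49, -0.03])}
```

View pics/e.png

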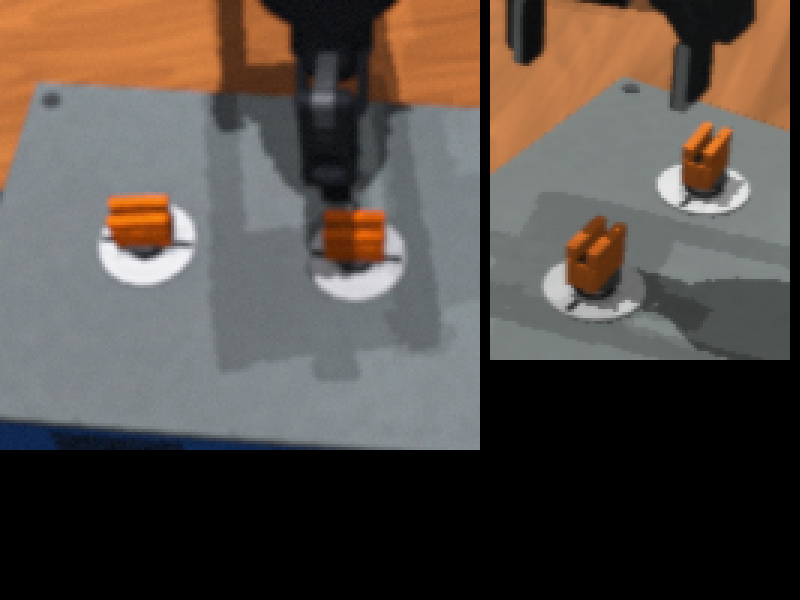

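Both studs, at (140,220) and (354,237), now have their slots in line with their marks and stand at the same height. The gripper is clear of them, so I'm handing in.

```bash
python3 -c "
from bench import r
print(r.hand_in())"
```

```text
the job is handed in; nothing more can be done
None
```

The undone stud was pressed down, turned about 84° clockwise into its catch and released; the last pictures show both studs fastened and the arm clear, and the job is handed in (no verdict was returned).

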